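# Pack the mounting kit of a foam sculpture, heavy parts lowest, and tag the crate as packed

### The arm

A 6-joint arm with a two-finger parallel gripper is mounted at the origin on the work surface. World frame = base frame: x ahead of the robot, y to its left, z up, the work surface at z = 0. Lengths are in m, angles in rad, forces in N, time in s.
With the tool pointing down it reaches from about 0.3 to 0.825 m from the base axis. Payload 5.4 kg.
Tool frame: the origin (TCP) lies at the very end of the fingers, on their centre line; the grasp point (between the pads) lies 19 mm behind it; z points along the fingers, y is the line along which they close (so a half turn about z gives the same grasp; the last joint's range is limited). The gripper opens to 92 mm and grips with 3 to 60 N. Pads are 20 mm wide; open, the fingers measure 128 mm over their backs; the gripper's body (75 mm by 189 mm) begins 69 mm behind the grasp point.
Start: joints at [-1.323, 0.158, 1.597, -0, 1.386, -0.21], TCP at [0.254, -0.516, 0.215] pointing down, gripper open.
Joint ranges: [-2.91, 2.91], [-0.94, 2.29], [0.18, 2.7], [-1.29, 4.43], [0.17, 2.64], [-3, 3]. Speed limits (rad/s): [2.57, 2.57, 3.14, 3.14, 3.14, 3.14].

### API

Orientations are given as a rotation vector (axis times angle).
In Python, from workcell import bot gives the robot as it stands. Calls block until the motion is done:
- bot.goto(position, orientation): joint-space move of the TCP to a pose.
- bot.line_to(position, rot=None, max_speed=0.15): straight line of the TCP; rot=None keeps the orientation; max_speed is the mean speed in m/s.
- bot.set_joints(angles): joint-space move.
- bot.set_gripper(opening, newtons=None): opening from 0.0 (shut) to 1.0 (fully open); newtons is the grip in N (None keeps the last); returns when the fingers have stopped.
- bot.hold(seconds).
- bot.inverse_kinematics(position, orientation): joint angles nearest the present ones, or None.
- bot.read_camera(name): name is "scene" or "top" or "wrist"; returns a dict with "pixels" (384x512x3 uint8, blue, green, red), "fx", "fy", "cx", "cy" (pixels), "R" (3x3) and "t" (3): a world point X has camera coordinates R X + t. Camera axes: x right, y down, z forward; pixel columns grow to the right and rows downward; lengths in m; the calibration is good to about 2 mm. A picture is of the moment at which its call begins. There is no depth.
A pose or a line that the arm cannot do raises bot.MotionError and nothing moves.
- bot.job_done(): hands the job in; it is judged then, once.
Readings, each from a call of its own:
- bot.current_clock(): time.
- bot.current_joints(): joint angles.
- bot.current_joint_vel(): joint speeds.
- bot.current_effort(): joint torques, N m.
- bot.current_ee_pos(): TCP position.
- bot.current_tool_rot(): TCP orientation.
- bot.current_contact_force(): force on the tool from outside, world axes, zero at the start.
- bot.current_ft_torque(): the same for the moment, N m.
- bot.current_opening(): opening from 0.0 (shut) to 1.0 (fully open).
- bot.current_grip_force(): force on a finger pad.
Only numpy, scipy, OpenCV 4.12 (cv2) and the standard library are available. Lean on these libraries where they do the work, as an engineer would, in place of code of your own. Each camera call takes 0.05 s, during which the arm holds its last target. There are 200 camera calls.

### The job

Pack the sculpture's mounting kit into the blue crate with the heaviest lowest: first stand all the cast-iron feet flange down on the crate's floor, then lay all the yellow steel covers flat on top of the feet, and then the white fluted foam blocks, flat side down, on the covers. When everything is in, take the red tag out of its slotted block and hang it by its hole on the peg of the green stand to mark the crate as packed. Leave the other tools and scraps alone.

Things in the scene. Friction and masses are not known exactly. Their poses are not given: they have to be found in the camera images.
- crate: open blue packing crate, fixed to the table: outside 220 (x) x 200 (y) x 75 mm high, walls and floor 5 mm thick, so inside 210 x 190 mm and 70 mm deep. Origin: centre of its underside on the table, x along its longer side. Three feet fit side by side with their webs along the crate's y; a cover laid along x across the webs then lies 47 mm above the table (underside)
- casting0: cast-iron mounting foot, dark grey, about 0.75 kg (the heaviest kind), an upside-down T in section: a flat flange 150 x 60 x 12 mm with an upright web 14 mm thick and 30 mm high standing along the middle of its whole 150 mm length (42 mm high in all). Origin: centre of the underside. x along the web, z up when it stands on its flange. Two or three of the three feet are present
- casting1: cast-iron mounting foot, dark grey, about 0.75 kg (the heaviest kind), an upside-down T in section: a flat flange 150 x 60 x 12 mm with an upright web 14 mm thick and 30 mm high standing along the middle of its whole 150 mm length (42 mm high in all). Origin: centre of the underside. x along the web, z up when it stands on its flange. Two or three of the three feet are present
- casting2: cast-iron mounting foot, dark grey, about 0.75 kg (the heaviest kind), an upside-down T in section: a flat flange 150 x 60 x 12 mm with an upright web 14 mm thick and 30 mm high standing along the middle of its whole 150 mm length (42 mm high in all). Origin: centre of the underside. x along the web, z up when it stands on its flange. Two or three of the three feet are present
- cover0: yellow sheet-steel cover strip, 180 x 46 x 8 mm, about 0.16 kg (middling weight), lying flat. Origin: centre of the underside, x along its length, z up. One or two of the two are present
- cover1: yellow sheet-steel cover strip, 180 x 46 x 8 mm, about 0.16 kg (middling weight), lying flat. Origin: centre of the underside, x along its length, z up. One or two of the two are present
- foam0: white rigid foam crest block with a fluted top, 84 x 44 mm and 40 mm high, about 0.03 kg (the lightest kind). The long sides are flat and upright up to 34 mm. Origin: centre of the flat underside, x along its length, z up
- foam1: white rigid foam crest block with a fluted top, 84 x 44 mm and 40 mm high, about 0.03 kg (the lightest kind). The long sides are flat and upright up to 34 mm. Origin: centre of the flat underside, x along its length, z up
- tag: red 'packed' tag: plywood plate 110 mm wide (y), 150 mm tall (z), 10 mm thick (x), 0.11 kg, with a 34 x 34 mm square hole through it on its centre line; 34 mm of solid wood lie between hole and top edge, to grip by. Origin: centre of its lower edge; z up. It starts upright in the slot of the holder, its lower edge 15 mm above the table
- tag_hole (a point): centre of the tag's hole, 99 mm above its lower edge (51 mm below its top edge); the hole's axis is the tag's x
- holder: white foam offcut 62 (x) x 150 (y) x 50 mm high, fixed, with a slot along y, 14 mm wide, 122 mm long and 35 mm deep, in which the tag stands loosely, its faces across x. Origin: centre of its underside on the table
- stand: tag stand, fixed: grey foot 75 x 75 mm, green pillar 20 x 20 mm, top at 177 mm, with a steel peg (flat bar 16 mm wide, 10 mm thick) pointing along the stand's -x and slightly upward (0.167 rad): its axis runs from 166 mm high at the pillar's face to 182 mm high at the free end, 105 mm from the pillar's axis. Origin: centre of its underside on the table
- peg_mid (a point): point on the peg's axis, 55 mm from the pillar's axis along the stand's -x, 173 mm above the table
- glue: bystander, leave it alone: glue can, 72 mm across and 110 mm high
- tape: bystander, leave it alone: orange tape measure, 75 x 45 x 60 mm
- brush: bystander, leave it alone: brush with a wooden handle, 220 mm long
- offcut: bystander, leave it alone: white flat foam offcut, 120 x 60 x 30 mm, not a part of the kit
Things that resemble listed ones, but are neither listed nor needed, are in the scene too. Leave any turquoise look-alike of the foam1 alone.

How it is judged:
By the outcome, as a careful person would: the job done as asked, in the order asked, and still so for the second after the job is handed in, with the robot touching nothing.
Of casting0, casting1, casting2 only 2 to 3 are there at a start; the rules pass over those that are not, and their reading is None.
Of cover0, cover1 only 1 to 2 are there at a start; the rules pass over those that are not, and their reading is None.
At some moment in a run one of casting0, casting1, casting2, cover0, cover1 may be knocked a few centimetres aside while the robot is not near it.
It also fails if it takes over 210 s, if anything falls off the work surface, if the arm or the gripper's body presses on something with over 40 N, if the wrist force passes 120 N, or if a joint passes its speed limit or range.

## Working session

There is one attempt and no reset: what is moved stays moved. The work goes in short steps, each a Python script; the robot and the scene stay as the last script left them, time stands still between calls to the robot, and variables do not carry over. Pictures are saved under pics/ and viewed, at most 17 in all, crops included, and the job is handed in when it is done.

```bash
ls; mkdir -p pics
python3 - <<'E'
from workcell import bot
import cv2,numpy as np
for n in ("scene","top"):
    d=bot.read_camera(n); cv2.imwrite(f"pics/{n}0.png",d["pixels"])
    print(n,d["fx"],d["fy"],d["cx"],d["cy"],np.round(d["R"],3).tolist(),np.round(d["t"],3))
    print(-d["R"].T@d["t"])
print(bot.current_clock(),bot.current_tool_rot())
E
```

```text
pics
scene 425.23171825561764 425.23171825561764 253.64025179017315 191.13876238029303 [[0.356, 0.934, -0.018], [0.518, -0.213, -0.828], [-0.778, 0.285, -0.56]] [-0.206 -0.175  1.839]
[ 1.59475554 -0.36853796  0.88149987]
top 484.311552640506 484.311552640506 260.517907428681 182.55151983245673 [[-0.006, -1.0, -0.0], [-0.978, 0.006, -0.207], [0.207, -0.001, -0.978]] [-0.016  0.525  1.731]
[ 0.15458132 -0.0181888   1.80233238]
0.1 [-3.05798933e+00 -7.12528848e-01  2.25289029e-05]
```

View pics/top0.png

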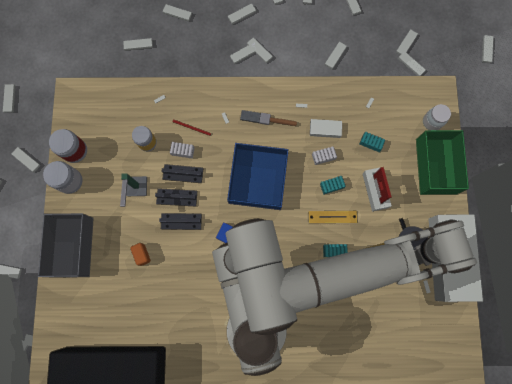

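View pics/scene0.png

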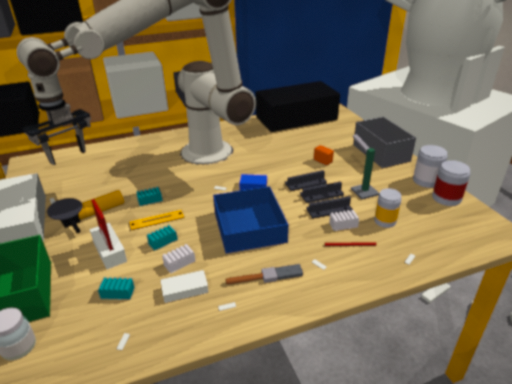

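The top view shows three dark feet at (183,174), (177,198) and (182,221). The yellow cover is at (333,217), with white fluted blocks at (181,150) and (325,156). The turquoise look-alikes are at (372,142), (333,185) and (335,250). The tag is at (380,187), the stand at (132,185) and the crate at (258,177). I'll enlarge the feet and white foam, and check the orange object in the scene view at (100,203).

Run:
```python
import cv2,numpy as np
t=cv2.imread("pics/top0.png");s=cv2.imread("pics/scene0.png")
a=t[135:235,115:215];b=t[125:225,300:400];c=s[140:240,280:380];d=s[170:270,50:150]
r=lambda i:cv2.resize(i,(300,300),interpolation=cv2.INTER_CUBIC)
cv2.imwrite("pics/m1.png",np.vstack([np.hstack([r(a),r(b)]),np.hstack([r(c),r(d)])]))
```

```text
(no output)
```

View pics/m1.png

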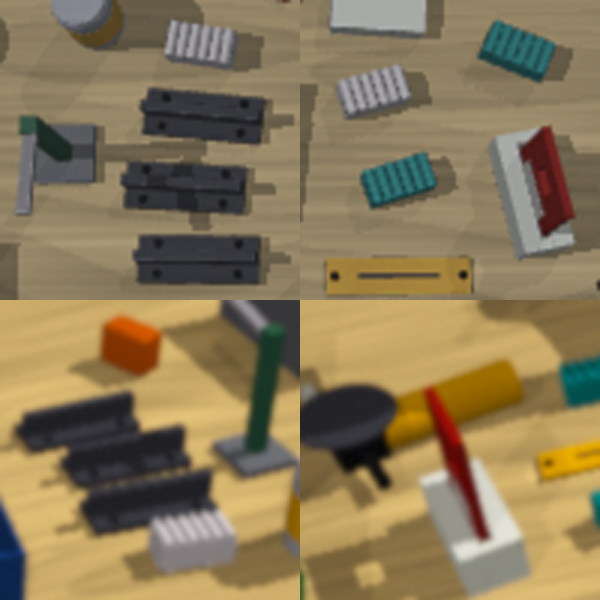

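All three feet already stand flange down, with their webs up. The two white fluted blocks match the foam (the three turquoise ones are look-alikes), the long plain white block is the offcut, and the orange item in the scene view is a mallet handle. I'll get coarse positions and look closer with the wrist camera.

```bash
cat > h.py <<'E'
from workcell import bot
import numpy as np, cv2
from scipy.spatial.transform import Rotation as Ro
def down(yaw):
    "tool pointing down, tool x along yaw (closing line y at yaw-90)"
    return (Ro.from_euler('z',yaw)*Ro.from_euler('x',np.pi)).as_rotvec()
def ray(d,px,z):
    px=np.atleast_2d(np.asarray(px,float))
    v=np.c_[(px[:,0]-d["cx"])/d["fx"],(px[:,1]-d["cy"])/d["fy"],np.ones(len(px))]@d["R"]
    c=-d["R"].T@d["t"]
    return (c+v*((z-c[2])/v[:,2])[:,None])[:,:2]
def proj(d,X):
    p=d["R"]@np.asarray(X,float)+d["t"]; return np.array([p[0]/p[2]*d["fx"]+d["cx"],p[1]/p[2]*d["fy"]+d["cy"]])
def rect(pts):
    "centre, long, short, yaw of long side in (-pi/2,pi/2]"
    (c,(w,h),a)=cv2.minAreaRect((np.asarray(pts)*1000).astype(np.float32))
    a=np.radians(a)
    if w<h: w,h,a=h,w,a+np.pi/2
    a=(a+np.pi/2)%np.pi-np.pi/2
    return np.array(c)/1000,w,h,a
def blob(d,mask,near,z):
    "rect on plane z of the blob nearest to the given world xy"
    cs,_=cv2.findContours(mask.astype(np.uint8),cv2.RETR_EXTERNAL,cv2.CHAIN_APPROX_NONE)
    cs=[c for c in cs if cv2.contourArea(c)>60]
    rs=[rect(ray(d,c[:,0],z)) for c in cs]
    i=min(range(len(rs)),key=lambda i:np.hypot(*(rs[i][0]-near)))
    return rs[i]
def hsv(d): return cv2.cvtColor(d["pixels"],cv2.COLOR_BGR2HSV)
E
python3 - <<'E'
from h import *
d=bot.read_camera("top")
for n,p,z in [("c0",(183,174),.03),("c1",(177,198),.03),("c2",(182,221),.03),("cover",(333,217),.008),("foamA",(181,150),.04),("foamB",(325,156),.04),("crate",(258,177),.04),("holder",(377,190),.05),("standfoot",(135,186),.01),("pegbase",(125,180),.17),("pegend",(122,206),.18)]:
    print(n,ray(d,p,z).round(3))
H=hsv(d); 
m=cv2.inRange(H,(18,120,110),(32,255,255)); n,l,s,c=cv2.connectedComponentsWithStats(m)
print([(s[i,4],c[i].round()) for i in range(1,n) if s[i,4]>60])
bot.goto([0.5,0.38,0.40],down(np.pi/2))
d=bot.read_camera("wrist"); cv2.imwrite("pics/w1.png",d["pixels"])
print(-d["R"].T@d["t"],np.round(d["R"],3).tolist(),d["fx"],bot.current_clock())
E
```

```text
c0 [[0.565 0.271]]
c1 [[0.474 0.291]]
c2 [[0.388 0.27 ]]
cover [[ 0.402 -0.289]]
foamA [[0.656 0.28 ]]
foamB [[ 0.629 -0.263]]
crate [[ 0.55 -0.01]]
holder [[ 0.496 -0.449]]
standfoot [[0.524 0.455]]
pegbase [[0.513 0.448]]
pegend [[0.42  0.451]]
[(np.int32(513), array([333., 217.]))]
[0.50025124 0.4591964  0.56991132] [[1.0, 0.0, -0.001], [0.0, -0.96, 0.28], [-0.001, -0.28, -0.96]] 284.47520266212916 3.5083
```

View pics/w1.png

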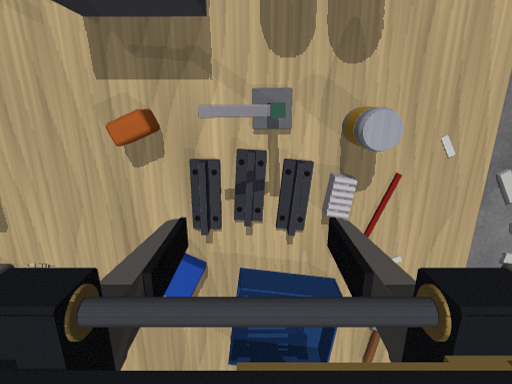

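The wrist view is clear: the feet are at (205,195), (251,187) and (294,196), a foam block is at (341,195), and the peg runs from (270,110) to its tip at (198,110), towards world -x. Next I'll measure the feet and the crate.

```bash
cat >> h.py <<'E'
def dark(d):
    H=hsv(d); m=((H[...,2]<75)&(d["pixels"].max(2).astype(int)-d["pixels"].min(2)<28)).astype(np.uint8)*255
    return cv2.morphologyEx(cv2.morphologyEx(m,cv2.MORPH_CLOSE,np.ones((5,5))),cv2.MORPH_OPEN,np.ones((7,7)))
def white(d):
    H=hsv(d); m=((H[...,2]>120)&(H[...,1]<45)).astype(np.uint8)*255
    return cv2.morphologyEx(m,cv2.MORPH_CLOSE,np.ones((7,7)))
def blue(d): return cv2.morphologyEx(cv2.inRange(hsv(d),(105,130,25),(125,255,255)),cv2.MORPH_OPEN,np.ones((3,3)))
E
python3 - <<'E'
from h import *
d=bot.read_camera("wrist"); m=dark(d)
for p in [(.388,.27),(.474,.291),(.565,.271)]: print("cast",blob(d,m,p,.012))
print("foamA",blob(d,white(d),(.656,.28),.034))
bot.goto([0.55,-0.09,0.45],down(np.pi/2))
d=bot.read_camera("wrist"); cv2.imwrite("pics/w2.png",d["pixels"])
print("crate",blob(d,blue(d),(.55,-.01),.075),-d["R"].T@d["t"],bot.current_clock())
E
```

```text
cast (array([0.39326199, 0.27579541]), 160.5057373046875, 60.11771011352539, np.float64(1.5558480035962816))
cast (array([0.4833353 , 0.29549966]), 158.8212890625, 59.39413833618164, np.float64(1.5104690702018768))
cast (array([0.57337524, 0.27519617]), 159.4590606689453, 59.471309661865234, np.float64(1.4708211263152675))
foamA (array([0.66206726, 0.28660944]), 89.9253158569336, 53.95431137084961, np.float64(1.428525334514847))
crate (array([ 0.55473853, -0.00761157]), 217.38705444335938, 197.6200714111328, np.float64(-0.1278438497067631)) [ 0.54976822 -0.00939197  0.62010637] 5.3417
```

View pics/w2.png

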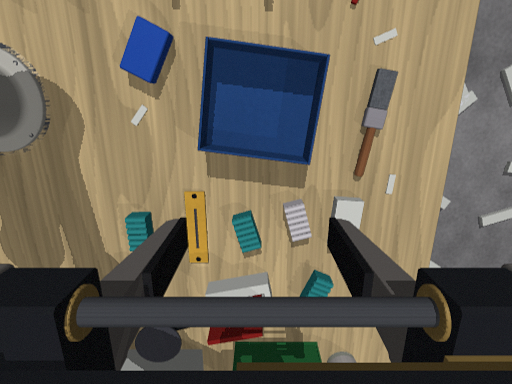

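The crate fit is 217x198 mm, close to 220x200, at (0.555,-0.008) with yaw -0.128. I can see one cover at (196,228) and no second yellow strip. Now the feet.

```bash
cat >> h.py <<'E'
CR=np.array([.5547,-.0076]); CY=-.1278
def cr(x,y): return CR+np.array([np.cos(CY)*x-np.sin(CY)*y,np.sin(CY)*x+np.cos(CY)*y])
def pick(xy,yaw,z,op,N,zup=.2):
    bot.set_gripper(op)
    bot.goto([*xy,zup],down(yaw)); bot.goto([*xy,z+.05],down(yaw)); bot.line_to([*xy,z],max_speed=.1)
    bot.set_gripper(0,N); bot.line_to([*xy,zup],max_speed=.25)
    print("picked",bot.current_opening()*92,bot.current_grip_force(),bot.current_contact_force().round(1),bot.current_clock())
def place(xy,yaw,z,op,zup=.2):
    bot.goto([*xy,zup],down(yaw)); bot.line_to([*xy,z+.015],max_speed=.2)
    bot.line_to([*xy,z],max_speed=.03)
    print("down",bot.current_contact_force().round(1),bot.current_ee_pos().round(4))
    bot.set_gripper(op); bot.line_to([*xy,zup],max_speed=.25); print("placed",bot.current_clock())
E
python3 - <<'E'
from h import *
pick((.5734,.280),1.471,.016,.43,60)
place(cr(.069,0),CY+np.pi/2,.0215,.25)
bot.goto([.47,.20,.40],down(np.pi/2)); 
d=bot.read_camera("wrist"); m=dark(d)
for p in [(.393,.28),(.483,.30)]: print("cast",blob(d,m,p,.012))
d2=bot.read_camera("top");
cv2.imwrite("pics/w3.png",np.hstack([cv2.resize(d["pixels"],(400,300)),cv2.resize(d2["pixels"][110:270,100:313],(400,300))]))
E
```

```text
picked 13.52826552103149 59.99649703502655 [-0.5  0.1 -8. ] 10.5083
down [-3.   0.1 -3.2] [ 0.623  -0.0164  0.0217]
placed 14.4917
cast (array([0.39243307, 0.28093585]), 154.5754852294922, 59.51155471801758, np.float64(1.5635318891314327))
cast (array([0.48309396, 0.30049036]), 155.620849609375, 59.62262725830078, np.float64(1.5188315291827799))
```

View pics/w3.png

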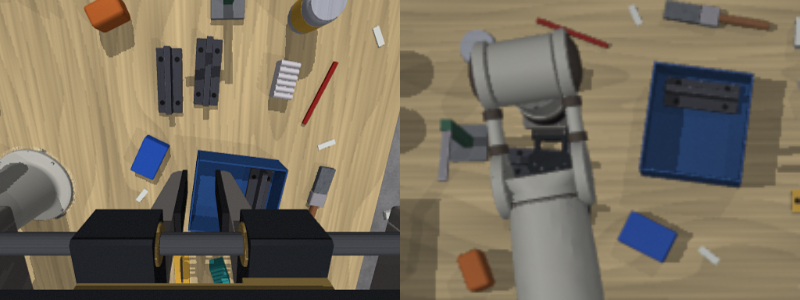

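The first foot stands in the crate on the far-x side, and the other two measure where they did before. Both go in next, with a fresh check of the last one in between.

Run:
```python
from h import *
pick((.3928,.281),1.56,.016,.43,60)
place(cr(-.069,0),CY+np.pi/2,.0215,.25)
bot.goto([.48,.20,.40],down(np.pi/2)); 
d=bot.read_camera("wrist"); c=blob(d,dark(d),(.483,.30),.012); print("cast",c)
assert abs(c[1]-155)<6 and abs(c[2]-60)<3
pick(c[0],c[3],.016,.43,60)
bot.goto([*(CR+[0,-.09]),.40],down(np.pi/2))
d=bot.read_camera("wrist"); cv2.imwrite("pics/w4.png",d["pixels"])
m=(d["pixels"][...,2]>45)&(blue(d)==0)
print("yellow now",blob(d,cv2.inRange(hsv(d),(15,110,100),(32,255,255)),(.4,-.29),.008),bot.current_clock())
```

```text
picked 13.42781511221044 59.99576210975647 [-0.  -0.1 -7.4] 19.8417
down [-2.2  0.6 -5.8] [0.4861 0.0012 0.0214]
placed 23.8083
cast (array([0.48314807, 0.30027155]), 155.47943115234375, 59.776947021484375, np.float64(1.5188821292434915))
picked 13.27241436747525 59.99134540557861 [ 0.1 -0.3 -6.4] 28.925
yellow now (array([ 0.40746835, -0.28008081]), 168.9622039794922, 47.636985778808594, np.float64(-1.5660637662625954)) 30.625
```

View pics/w4.png

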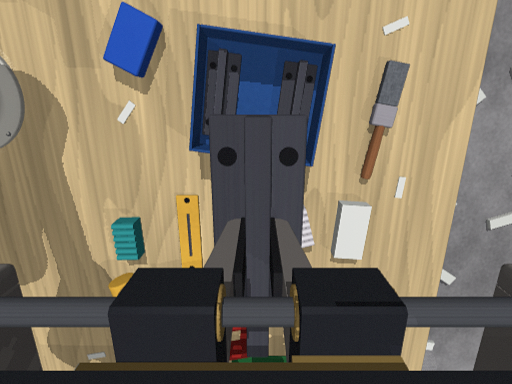

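Two feet are in the crate and the third is held. I need to confirm that the middle gap is wide enough, so I'll measure it.

Run:
```python
from h import *
d=bot.read_camera("wrist"); m=dark(d)
for r in (75,85,95,105):
    x=np.flatnonzero(np.diff((m[r,195:330]>0).astype(int)))+195
    w=ray(d,[(a,r) for a in x],.017)-CR
    R=np.array([[np.cos(CY),np.sin(CY)],[-np.sin(CY),np.cos(CY)]])
    print(r,x,(w@R.T*1000).round().tolist())
cv2.imwrite("pics/w5.png",cv2.resize(d["pixels"][15:175,180:345],None,fx=3.5,fy=3.5,interpolation=cv2.INTER_CUBIC))
```

```text
75 [205 216 282 297 304 315] [[-101.0, 31.0], [-82.0, 33.0], [37.0, 49.0], [64.0, 52.0], [77.0, 54.0], [96.0, 56.0]]
85 [205 215 280 295 302 313] [[-100.0, 14.0], [-82.0, 16.0], [36.0, 31.0], [63.0, 35.0], [76.0, 37.0], [96.0, 39.0]]
95 [204 214 221 236 279 294 300 311] [[-100.0, -4.0], [-82.0, -2.0], [-69.0, -0.0], [-42.0, 4.0], [37.0, 14.0], [64.0, 18.0], [75.0, 19.0], [95.0, 22.0]]
105 [203 214 220 236 278 292 299 310] [[-101.0, -22.0], [-81.0, -19.0], [-69.0, -18.0], [-40.0, -14.0], [38.0, -4.0], [64.0, -0.0], [77.0, 1.0], [97.0, 4.0]]
```

View pics/w5.png

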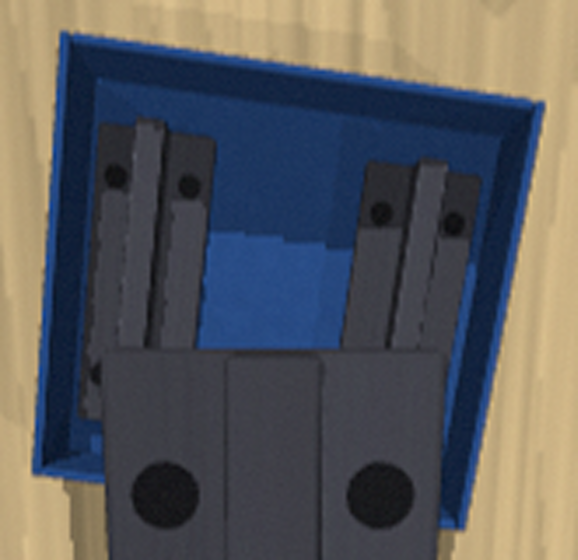

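The gap is free from x = -41 to 37 mm in the crate frame, 78 mm against the 60 mm needed. I'll place the last foot at x = -2 mm, then look at the cover.

Run:
```python
from h import *
place(cr(-.002,.0),CY+np.pi/2,.0215,.25)
d2=bot.read_camera("top")
bot.goto([.402,-.37,.36],down(np.pi/2))
d=bot.read_camera("wrist"); 
m=cv2.inRange(hsv(d),(15,110,100),(32,255,255)); m=cv2.morphologyEx(m,cv2.MORPH_CLOSE,np.ones((9,9)))
print("cover",blob(d,m,(.402,-.285),.008),bot.current_clock())
for z in (.2,):
  for y in (CY,CY+np.pi,CY-np.pi):
    q=bot.inverse_kinematics([*CR,z],down(y)); print(y,None if q is None else np.round(q,2))
d2=bot.read_camera("top")
cv2.imwrite("pics/w6.png",np.hstack([cv2.resize(d["pixels"],(400,300)),cv2.resize(d2["pixels"][110:270,200:413],(400,300))]))
```

```text
down [-2.6  0.8 -2.4] [ 0.5525 -0.0073  0.0215]
placed 34.3917
cover (array([ 0.40622696, -0.28592233]), 179.8096160888672, 46.57510757446289, np.float64(-1.566015411163459)) 36.0583
-0.1278 [-0.23  0.12  1.67 -0.    1.35  1.47]
3.013792653589793 [-0.23  0.12  1.67  0.    1.35 -1.67]
-3.2693926535897933 [-0.23  0.12  1.67  0.    1.35 -1.67]
```

View pics/w6.png

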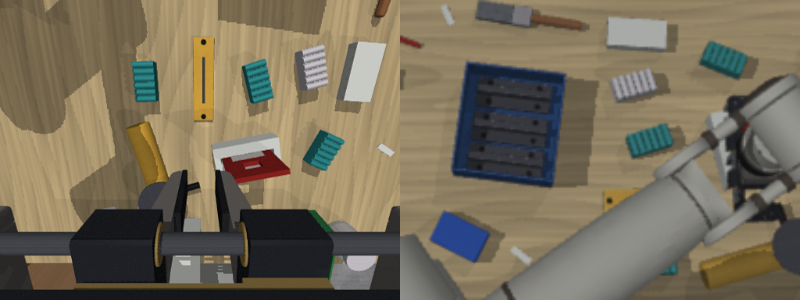

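All three feet lie side by side in the crate. The cover fit is 180x47 mm at (0.406,-0.286), and it's the only yellow strip present. Picking it up now.

Run:
```python
from h import *
pick((.4062,-.2859),1.5756,.003,.72,40)
place(cr(0,0),CY,.0505,.65)
bot.goto([*(np.array([.629,-.263])+[0,-.085]),.36],down(np.pi/2))
d=bot.read_camera("wrist"); print("foamB",blob(d,white(d),(.63,-.263),.037),bot.current_clock())
bot.goto([*(CR+[0,-.09]),.40],down(np.pi/2))
d2=bot.read_camera("wrist")
m=cv2.morphologyEx(cv2.inRange(hsv(d2),(15,110,90),(32,255,255)),cv2.MORPH_CLOSE,np.ones((9,9)))
c=blob(d2,m,CR,.055); print("cover",c[0]-CR,c)
cv2.imwrite("pics/w7.png",np.hstack([cv2.resize(d["pixels"],(400,300)),cv2.resize(d2["pixels"][:300,100:],(400,300))]))
```

```text
picked 45.546688150663726 39.9990838766098 [ 0.5  0.6 -1.7] 40.3083
down [-1.9  0.7  1.7] [ 0.5546 -0.0075  0.0506]
placed 44.95
foamB (array([ 0.63917102, -0.26001065]), 83.6125717163086, 44.81245422363281, np.float64(-1.3042733900388144)) 46.85
cover [-0.00115618  0.0007744 ] (array([ 0.55354382, -0.0068256 ]), 179.42428588867188, 46.67826843261719, np.float64(-0.12842335355996504))
```

View pics/w7.png

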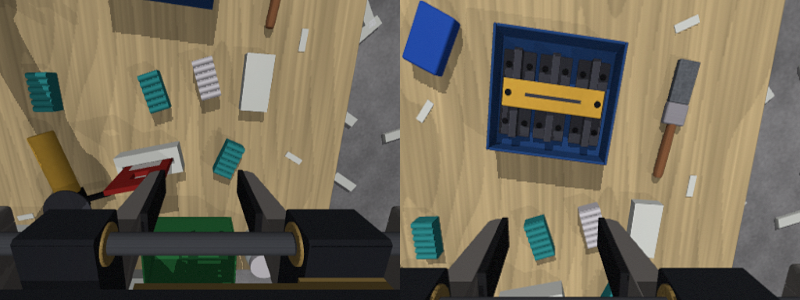

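The cover lies centred and square on the feet. White foam B measures 84x45 mm at (0.639,-0.260), so I'll place it and then foam A.

Run:
```python
from h import *
pick((.6392,-.260),1.837,.008,.65,12)
place(cr(.045,0),CY+np.pi,.0645,.6)
bot.goto([.655,.195,.36],down(np.pi/2))
d=bot.read_camera("wrist"); c=blob(d,white(d),(.66,.28),.037); print("foamA",c,bot.current_clock())
assert abs(c[1]-84)<4 and abs(c[2]-44)<4
pick(c[0],c[3]%np.pi,.008,.65,12)
place(cr(-.045,0),CY+np.pi,.0645,.6)
bot.goto([*(CR+[0,-.09]),.40],down(np.pi/2))
d2=bot.read_camera("wrist")
bot.goto([.50,.36,.36],down(np.pi/2)); d3=bot.read_camera("wrist"); print(bot.current_clock())
np.save("stand.npy",d3,allow_pickle=True)
cv2.imwrite("pics/w8.png",np.hstack([d2["pixels"][:300,150:430],d3["pixels"][:300]]))
```

```text
picked 43.730195319093575 11.998969316482544 [-0.4  0.2 -1.1] 51.7667
down [-0.6 -0.3 -0.6] [ 0.5993 -0.0133  0.0644]
placed 55.2083
foamA (array([0.66408386, 0.2836582 ]), 81.94469451904297, 44.37531280517578, np.float64(1.4185829552172544)) 56.825
picked 43.88320196856619 11.998908519744873 [-0.4 -0.1 -1.5] 60.4333
down [-0.5 -0.  -0.5] [ 0.51   -0.0019  0.0644]
placed 64.6917
67.6667
```

View pics/w8.png

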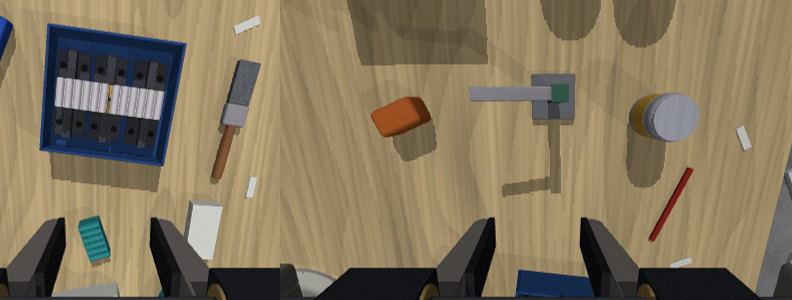

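Both foam blocks sit on the cover inside the crate. The peg runs from the pillar at (559,93) to its tip at (470,93). Next I'll measure the stand and view the tag from above.

Run:
```python
from h import *
d=np.load("stand.npy",allow_pickle=True).item(); H=hsv(d)
g=cv2.inRange(H,(60,60,40),(90,255,200)); g[:,:230]=0; g[200:]=0
ys,xs=np.nonzero(g); print("green px",xs.min(),xs.max(),ys.min(),ys.max())
print("pillar top",blob(d,g,(.52,.45),.177))
p=((H[...,1]<45)&(H[...,2]>110)).astype(np.uint8); p[:,:170]=0;p[:,285:]=0;p[:60]=0;p[130:]=0
ys,xs=np.nonzero(p); print("peg px",xs.min(),xs.max(),ys.min(),ys.max())
for c in (xs.min()+2,xs.min()+25,xs.min()+50):
    r=ys[xs==c]; print(c,r.min(),r.max(),ray(d,[(c,r.min()),(c,r.max())],.182).round(4).tolist())
print("peg",blob(d,p,(.47,.45),.180))
bot.goto([.50,-.50,.36],down(np.pi/2)); d=bot.read_camera("wrist"); np.save("tag.npy",d,allow_pickle=True); print(-d["R"].T@d["t"],bot.current_clock())
R=cv2.inRange(hsv(d),(0,120,50),(8,255,255))|cv2.inRange(hsv(d),(172,120,50),(180,255,255))
print("tag",blob(d,R,(.49,-.45),.165),"holder",blob(d,white(d),(.49,-.45),.05))
cv2.imwrite("pics/w9.png",cv2.resize(d["pixels"][20:260,140:400],None,fx=2.4,fy=2.4))
```

```text
green px 270 288 84 102
pillar top (array([0.52587793, 0.4522926 ]), 21.36042022705078, 20.13902473449707, np.float64(-0.0001540638690613605))
peg px 190 270 86 100
192 87 100 [[0.4246, 0.4588], [0.4237, 0.4444]]
215 87 99 [[0.4512, 0.4588], [0.4507, 0.4455]]
240 86 99 [[0.4801, 0.4599], [0.4799, 0.4455]]
peg (array([0.4680809 , 0.45222192]), 93.87008666992188, 15.531521797180176, np.float64(-0.00015912387513239423))
[ 0.50023145 -0.4194745   0.5303135 ] 70.7333
tag (array([ 0.50390417, -0.4473208 ]), 108.80126190185547, 16.393747329711914, np.float64(0.19868962720970096)) holder (array([ 0.50597656, -0.45055969]), 149.91519165039062, 62.67757034301758, np.float64(0.19949113882927394))
```

View pics/w9.png

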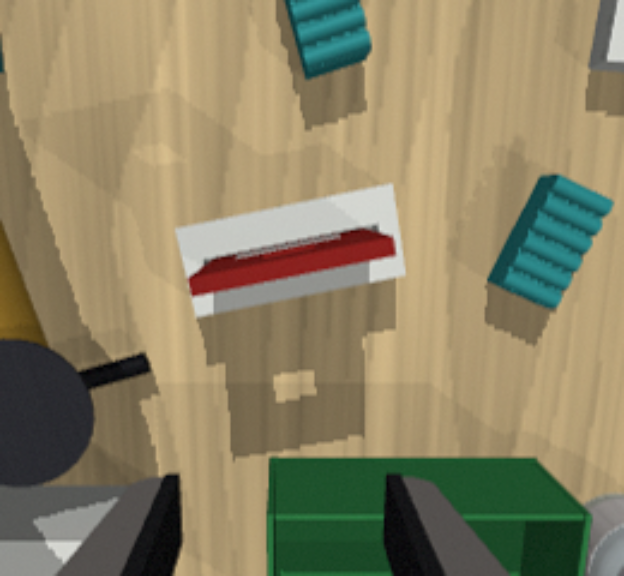

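The stand's pillar is at (0.526,0.452), with the peg along -x. The tag's top edge is centred at (0.5045,-0.4505) with yaw 0.199, matching the holder's fit of 150x63 mm. Now I'll grip the tag and lift it out.

Run:
```python
from h import *
for p,y in [((.5045,-.4505,.3),.199),((.5045,-.4505,.3),.199+np.pi),((.376,.4523,.3),np.pi/2),((.376,.4523,.3),-np.pi/2)]:
    q=bot.inverse_kinematics(p,down(y)); print(y,None if q is None else np.round(q,2))
xy=(.5045,-.4505); Y=.199
bot.set_gripper(.5)
bot.goto([*xy,.25],down(Y)); bot.line_to([*xy,.140],max_speed=.1)
bot.set_gripper(0,35); print(bot.current_opening()*92,bot.current_contact_force().round(1))
bot.line_to([*xy,.33],max_speed=.15); print(bot.current_contact_force().round(1),bot.current_opening()*92)
bot.goto([.48,.0,.36],down(.8)); bot.goto([.376,.4523,.32],down(np.pi/2))
bot.line_to([.376,.4523,.173+.095*.1685+.026],max_speed=.15)
print(bot.current_clock(),bot.current_ee_pos())
d=bot.read_camera("scene"); w=bot.read_camera("wrist")
cv2.imwrite("pics/s10.png",np.hstack([cv2.resize(d["pixels"][90:240,290:440],(400,400),interpolation=cv2.INTER_CUBIC),cv2.resize(w["pixels"][:,64:448],(400,400))]))
```

```text
0.199 [-0.91  0.39  1.16 -0.    1.6   0.46]
3.340592653589793 [-0.91  0.39  1.16 -0.    1.6  -2.68]
1.5707963267948966 [ 0.67  0.15  1.44 -0.    1.55  0.67]
-1.5707963267948966 [ 0.67  0.15  1.44  0.    1.55 -2.47]
9.991079886164627 [-0.1  0.1  0.4]
[ 0.5 -0.2 -0.9] 9.764963336394986
79.8667 [0.37669355 0.45261812 0.2162449 ]
```

View pics/s10.png

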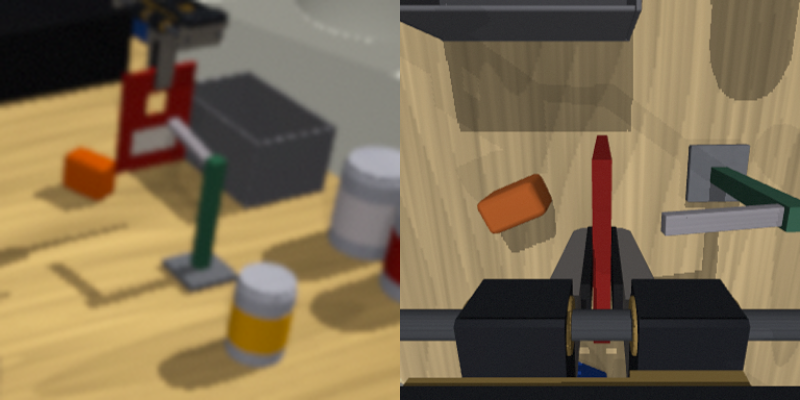

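The tag hangs plumb in the gripper beside the peg tip, its hole at about (348,129) in the scene image. I'll check that against the projection, then slide it on.

Run:
```python
from h import *
d=bot.read_camera("scene"); e=bot.current_ee_pos()
print("hole pred",proj(d,[e[0],e[1],e[2]-.026]),"hole corners",[proj(d,[e[0],e[1]+a,e[2]-.026+b]).round(1).tolist() for a,b in((-.017,.017),(.017,.017),(-.017,-.017),(.017,-.017))],"tagtop",proj(d,[e[0],e[1],e[2]+.025]))
print("tip pred",proj(d,[.421,.4523,.182]))
cv2.imwrite("pics/s11.png",cv2.resize(d["pixels"][105:165,325:385],(600,600),interpolation=cv2.INTER_CUBIC))
```

```text
hole pred [347.74287494 127.70845397] hole corners [[344.2, 124.3], [352.3, 122.7], [343.3, 132.7], [351.2, 131.1]] tagtop [349.2280775  114.86778882]
tip pred [353.82409264 134.81058328]
```

View pics/s11.png

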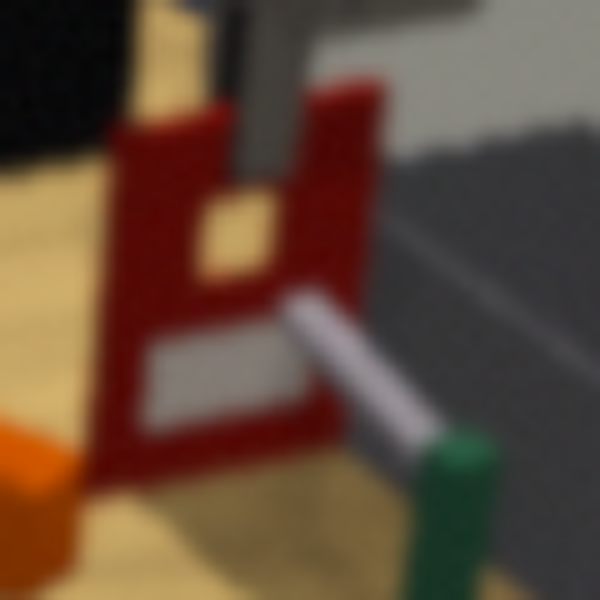

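The hole appears at (349,128.5) against a prediction of (347.7,127.7), and the peg tip shows the same 1 px bias, so the two line up. Sliding on.

Run:
```python
from h import *
z=lambda s:.173+(s-.055)*.1685+.027
f=bot.current_contact_force
for s in (.115,.085,.058):
    bot.line_to([.5259-s,.4523,z(s)],max_speed=.06); print(s,f().round(2))
x=.5259-.058
for k in range(1,9):
    bot.line_to([x,.4523,z(.058)-.006-.001*k],max_speed=.03); F=f(); print(k,F.round(2))
    if F[2]>1.0: break
d=bot.read_camera("scene"); w=bot.read_camera("wrist"); print(bot.current_clock(),bot.current_ee_pos())
cv2.imwrite("pics/s12.png",np.hstack([cv2.resize(d["pixels"][90:190,310:410],(400,400),interpolation=cv2.INTER_CUBIC),cv2.resize(w["pixels"][:,64:448],(400,400))]))
```

```text
0.115 [ 0.94 -0.66 -1.38]
0.085 [-0.89  0.55 -2.4 ]
0.058 [ 0.22  0.49 -0.97]
1 [ 0.36 -0.34 -0.05]
2 [ 0.11 -0.19 -0.33]
3 [ 0.65 -0.5  -0.62]
4 [-0.21 -0.75 -0.76]
5 [ 0.61  0.39 -1.49]
6 [-1.77 -0.43  0.74]
7 [-3.01 -2.1   4.47]
84.0 [0.46806296 0.45244656 0.18877978]
```

View pics/s12.png

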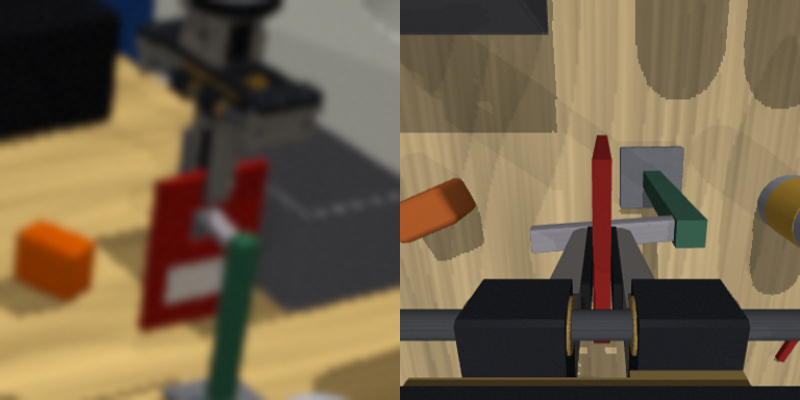

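The peg passes through the hole, and the contact force shows the hole's top edge resting on it. Releasing, then a final check.

Run:
```python
from h import *
bot.set_gripper(.2); bot.line_to([.4679,.4523,.30],max_speed=.1)
bot.goto([.35,.1,.42],down(np.pi/2)); bot.hold(1)
d=bot.read_camera("scene"); t=bot.read_camera("top"); print(bot.current_clock())
cv2.imwrite("pics/f.png",np.hstack([cv2.resize(d["pixels"][100:260,190:404],(400,300),interpolation=cv2.INTER_CUBIC),cv2.resize(t["pixels"][110:270,100:314],(400,300))]))
```

```text
88.1667
```

View pics/f.png

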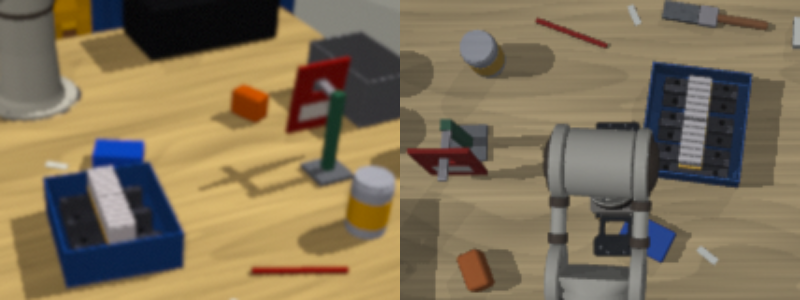

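The tag hangs on the peg, and the crate holds the feet, cover and both foam blocks. Handing in.

```bash
python3 -c "
from workcell import bot
print(bot.job_done())"
```

```text
the job is handed in; nothing more can be done
None
```

I packed the crate in the order asked (three feet, the one cover present, then both white foam blocks), hung the red tag on the peg, and handed the job in at about 88 s; no verdict came back.

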